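Sweep the loose nuts off the bench into the bin

TASK

Clear the bench: sweep the four loose yellow hexagon nuts across the steel top with the fingertips and over its far edge, so that all four drop into the red bin hanging there. Slide them only, do not pick any of them up, and let none fall on the floor. Leave the socket, the spanner and the spray can standing or lying where they are.

Things in the scene. Friction and masses are not known exactly. Their poses are not given: they have to be found in the camera images.
- nut1: yellow zinc-plated M20 hexagon nut, loose, lying flat on the bench: 30 mm across flats, 35 mm across corners, 16 mm high, bore 18 to 20 mm, about 64 g. Origin at the centre of its underside, z up along the bore.
- nut2: yellow zinc-plated M20 hexagon nut, loose, lying flat on the bench: 30 mm across flats, 35 mm across corners, 16 mm high, bore 18 to 20 mm, about 64 g. Origin at the centre of its underside, z up along the bore.
- nut3: yellow zinc-plated M20 hexagon nut, loose, lying flat on the bench: 30 mm across flats, 35 mm across corners, 16 mm high, bore 18 to 20 mm, about 64 g. Origin at the centre of its underside, z up along the bore.
- nut4: yellow zinc-plated M20 hexagon nut, loose, lying flat on the bench: 30 mm across flats, 35 mm across corners, 16 mm high, bore 18 to 20 mm, about 64 g. Origin at the centre of its underside, z up along the bore.
- bin: red plastic parts bin, fixed: hung by hooks on the aluminium rail along the bench edge that is farthest from the robot, outside the bench and below its top. Outside 160 mm (x, away from the robot) by 280 mm (y, along the edge) by 110 mm deep, walls and floor 4 mm, open on top. Origin at the centre of its underside; z up. It never turns: its x and y axes are those of the world.
- bin_mouth (a point): centre of the bin's open mouth, level with its rim, 5 mm below the bench top and 84 mm beyond the bench edge. Inside, the mouth measures 152 mm in x and 272 mm in y.
- bench_edge (a point): point on the bench edge, at bench-top height, facing the middle of the bin. The edge is straight, parallel to y, and the flat steel top has no lip. Beyond it lie the 4 mm rail and the bin's 4 mm wall, 5 to 6 mm lower than the top: a nut drops in once its centre is some 10 mm past the edge. Either side of the bin is a drop to the floor.
- socket: bystander: chrome 24 mm wrench socket standing upright among the nuts, 34 mm outside diameter, 46 mm high, 200 g, loose. Origin at the centre of its underside, z up.
- spanner: bystander: steel combination spanner, loose, lying flat to one side of the nuts, 240 mm long, 38 mm wide at the open jaw, 32 mm at the ring, 8 mm thick. Origin at the middle of its underside, x along its length.
- spray: bystander: spray can standing upright to the other side of the nuts, 65 mm diameter, 160 mm high, yellow with a white band and a red cap, 300 g, loose. Origin at the centre of its underside, z up.

How it is judged:
By the outcome, as a careful person would: the job done as asked, in the order asked, and still so for the second after the job is handed in, with the robot touching nothing.
It also fails if it takes over 58 s, if anything falls off the work surface, if the arm or the gripper's body presses on something with over 40 N, if the wrist force passes 120 N, or if a joint passes its speed limit or range.

ROBOT

A 6-joint arm with a two-finger parallel gripper is mounted at the origin on the work surface. World frame = base frame: x ahead of the robot, y to its left, z up, the work surface at z = 0. Lengths are in m, angles in rad, forces in N, time in s.
With the tool pointing down it reaches from about 0.3 to 0.875 m from the base axis. Payload 6.4 kg.
Tool frame: the origin (TCP) lies between the finger pads; the fingertips stand ctrl.tip_extent ahead of it and the grasp point (between the pads) is the TCP (ctrl.tip_extent is the distance from the TCP to the fingertips, in m); z points along the fingers, y is the line along which they close (so a half turn about z gives the same grasp; the last joint's range is limited). The gripper opens to 85 mm and grips with 20 to 120 N. Pads are 22 mm wide; open, the fingers measure 114 mm over their backs; the gripper's body (76 mm by 85 mm) begins 54 mm behind the grasp point. The pads swing forward as they close: fully open they stand 13 mm farther back than shut.
Start: joints at [1.06, 0.181, 1.607, -0, 1.354, -0.206], TCP at [0.173, 0.549, 0.25] pointing down, gripper open.
Joint ranges: [-2.99, 2.99], [-0.89, 2.07], [0.3, 2.58], [-1.14, 4.28], [0, 2.63], [-3.12, 3.12]. Speed limits (rad/s): [2.57, 2.57, 3.01, 3.14, 3.14, 3.14].

INTERFACE

Orientations are given as a unit quaternion [w, x, y, z].
In Python, from bench import ctrl gives the robot as it stands.
- The arm moves only by the tool send_rows, never from a script. Its arguments are lists of equal length, an entry for each row: "dr": the turn, a rotation vector about the tool's x, y, z in units of 6 degrees (1.0 is 6 degrees), a list of three; "xyz": the shift along the tool's x, y, z in cm, a list of three; "jaw": the opening in per cent of the stroke, from 0 (shut) to 100 (fully open). In form: {"dr": [[wx, wy, wz], ...], "xyz": [[dx, dy, dz], ...], "jaw": [jaw, ...]}. A call has exactly 8 rows; each row is the pose to reach, as a shift and turn from the pose commanded when the call began, along the tool's axes at that moment; what a row does not reach only later rows make up. A row lasts 1/8 s, in which the tool goes at most 62.5 mm and 10.7 degrees, less where a joint would pass 70% of its speed; a pose out of reach is approached as far as the arm can. A call with a gripper value outside its range is refused whole. The fingers move at their own pace and stop on an object; the grip force is fixed at half the most. Time passes only in rows, so rows that repeat a pose let the fingers close, or fill a call up. It gives the time, the measured TCP pose, the force, the opening and the grip force at its end, in the units of the state.
- ctrl.get_obs(): the state, without advancing time (a new reading comes with each control period).
- ctrl.camera(name): name is "scene" or "top"; returns the picture (400x640x3 uint8, red, green, blue); there is no depth.
- ctrl.calibration(name): a dict with "camera_matrix" (3x3 intrinsics, pixels), "world_from_camera" (4x4, takes a point from camera to world coordinates). Camera axes: x right, y up, looking along -z (the intrinsics and any distortion apply to the point x, -y, -z); pixel columns grow to the right and rows downward; lengths in m; the calibration is good to about 2 mm. A picture is of the moment at which its call begins. calibration takes no time and is no camera call.
- ctrl.hand_in(): hands the job in; it is judged then, once.
The state is a dict: "time_s": time; "q": joint angles; "dq": joint speeds; "joint_efforts": joint torques, N m; "eef_pos": TCP position; "eef_rot": TCP orientation; "wrist_force": force on the tool from outside, world axes, zero at the start; "torque": the same for the moment, N m; "opening": opening from 0.0 (shut) to 1.0 (fully open); "grasp_force": force on a finger pad.
Only numpy, scipy, OpenCV 4.12 (cv2) and the standard library are available. Lean on these libraries where they do the work, as an engineer would, in place of code of your own. Each camera call takes 0.05 s, during which the arm holds its last target. There are 200 camera calls.

## Working session

There is one attempt and no reset: what is moved stays moved. The work goes in short steps, Python scripts to look and compute and a tool call to move; the robot and the scene stay as the last step left them, time stands still between calls to the robot, and variables do not carry over. Pictures are saved under pics/ and viewed, at most 10 in all, crops included, and the job is handed in when it is done.

Besides the shell and the picture viewer there is one more tool, called after ">>>" as name(argument=value, ...), one argument or row to a line, values as JSON. send_rows: Moves the arm, as the interface text tells. Its arguments: {"type":"object","properties":{"dr":{"type":"array","items":{"type":"array","items":{"type":"number"}}},"xyz":{"type":"array","items":{"type":"array","items":{"type":"number"}}},"jaw":{"type":"array","items":{"type":"number"}}},"required":["dr","xyz","jaw"]}

```bash
mkdir -p pics; ls; python3 - <<'E'
from bench import ctrl
import cv2,numpy as np
np.set_printoptions(precision=4,suppress=True)
o=ctrl.get_obs();print(o['time_s'],o['eef_pos'],o['eef_rot'],o['opening'],ctrl.tip_extent)
for n in("scene","top"):
    cv2.imwrite(f"pics/{n}0.png",ctrl.camera(n)[:,:,::-1]);c=ctrl.calibration(n);print(n,c)
E
```

```text
pics
0.0 [0.1723 0.548  0.2494] [-0.0003  0.1518  0.9884 -0.0008] 0.9971416669212099 0.019
scene {'camera_matrix': array([[464.364 ,   0.    , 314.5799],
       [  0.    , 464.364 , 193.5966],
       [  0.    ,   0.    ,   1.    ]]), 'world_from_camera': array([[-0.6972, -0.4194,  0.5814,  1.1747],
       [ 0.7168, -0.3975,  0.5728,  0.6021],
       [-0.0091,  0.8161,  0.5778,  0.58  ],
       [ 0.    ,  0.    ,  0.    ,  1.    ]])}
top {'camera_matrix': array([[394.0231,   0.    , 315.9967],
       [  0.    , 394.0231, 206.5282],
       [  0.    ,   0.    ,   1.    ]]), 'world_from_camera': array([[ 0.0084,  0.9882, -0.1531,  0.3908],
       [-0.9998,  0.0055, -0.019 ,  0.0076],
       [-0.0179,  0.1532,  0.988 ,  1.0404],
       [ 0.    ,  0.    ,  0.    ,  1.    ]])}
```

View pics/top0.png

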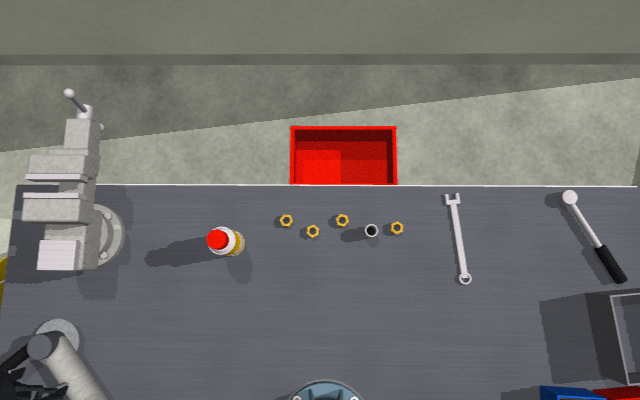

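View pics/scene0.png

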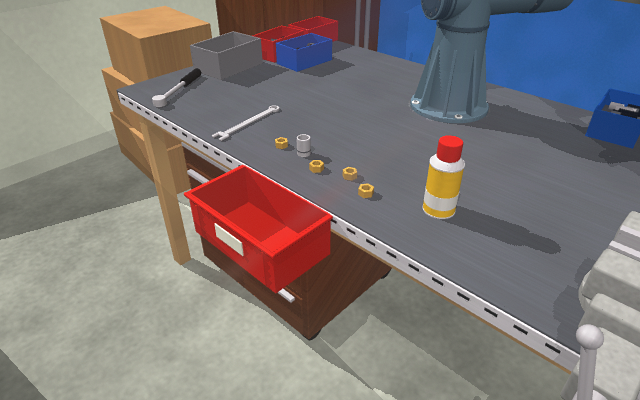

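Top view: nuts at about (286,221), (313,231), (342,220) and (397,228), socket at (371,230), edge at row ≈186. The bin spans columns 290–397, so the outer two nuts sit at or outside the bin's ends. The scene view agrees. Next I'll localise everything.

```bash
cat > h.py <<'E'
import cv2,numpy as np
np.set_printoptions(precision=4,suppress=True)
from bench import ctrl
def world(n,px,z):
    c=ctrl.calibration(n);K=c["camera_matrix"];T=c["world_from_camera"]
    d=np.linalg.inv(K)@np.array([px[0],px[1],1.]);d=T[:3,:3]@(d*[1,-1,-1]);p=T[:3,3]
    return p+d*(z-p[2])/d[2]
def nuts(n,img,z=0.010,amin=20):
    h=cv2.cvtColor(img,cv2.COLOR_RGB2HSV)
    m=cv2.inRange(h,(14,110,90),(32,255,255))
    m=cv2.morphologyEx(m,cv2.MORPH_CLOSE,np.ones((7,7),np.uint8))
    k,l,s,c=cv2.connectedComponentsWithStats(m)
    return [(s[i,4],c[i],world(n,c[i],z)) for i in range(1,k) if s[i,4]>amin]
E
python3 - <<'E'
from h import *
for n in("scene","top"):
    im=cv2.imread(f"pics/{n}0.png")[:,:,::-1].copy()
    for a,c,w in nuts(n,im): print(n,a,c,w)
for p,z in [((371,230),.04),((290,128),-.005),((397,128),-.005),((290,186),0),((397,186),0),((446,195),.004),((459,195),.004),((465,280),.004),((219,239),.16),((233,243),.0)]: print(p,world("top",p,z))
for p,z in [((304,138),.046),((304,154),.0),((441,212),0),((187,192),-.005),((330,216),-.005),((218,136),0.004),((330,216),0),((200,174),0)]: print('s',p,world("scene",p,z))
E
python3 -c "
import cv2
a=cv2.imread('pics/top0.png')[120:290,200:480];cv2.imwrite('pics/t0c.png',cv2.resize(a,None,fx=2.8,fy=2.8,interpolation=cv2.INTER_CUBIC))"
```

```text
scene 11482 [152.4199  99.9536] [ 0.5873 -0.6536  0.01  ]
scene 126 [281.1111 142.5476] [ 0.4996 -0.1793  0.01  ]
scene 162 [316.0309 165.8086] [ 0.5188 -0.0383  0.01  ]
scene 879 [443.0501 183.0375] [0.3794 0.213  0.01  ]
scene 158 [349.462  173.1899] [0.4896 0.0386 0.01  ]
scene 191 [365.4764 190.2513] [0.5172 0.1076 0.01  ]
scene 214 [437.972  211.5888] [0.4756 0.2603 0.01  ]
scene 482 [451.8963 302.1639] [0.6652 0.4042 0.01  ]
top 124 [286.0403 220.1371] [0.5137 0.1061 0.01  ]
top 125 [341.816 220.04 ] [ 0.5149 -0.0408  0.01  ]
top 130 [396.2    227.3923] [ 0.4964 -0.1829  0.01  ]
top 127 [312.315  230.9055] [0.4857 0.0365 0.01  ]
top 194 [236.8299 244.6082] [0.4485 0.2338 0.01  ]
top 191 [  1.9476 274.8796] [0.3651 0.847  0.01  ]
(371, 230) [ 0.4863 -0.1134  0.04  ]
(290, 128) [ 0.7728  0.1017 -0.005 ]
(397, 128) [ 0.7734 -0.1941 -0.005 ]
(290, 186) [0.6076 0.0982 0.    ]
(397, 186) [ 0.609  -0.1894  0.    ]
(446, 195) [ 0.5843 -0.3179  0.004 ]
(459, 195) [ 0.5845 -0.3522  0.004 ]
(465, 280) [ 0.3624 -0.3571  0.004 ]
(219, 239) [0.4523 0.2415 0.16  ]
(233, 243) [0.4532 0.2463 0.    ]
s (304, 138) [ 0.4895 -0.1064  0.046 ]
s (304, 154) [ 0.4882 -0.1092  0.    ]
s (441, 212) [0.4603 0.2595 0.    ]
s (187, 192) [ 0.7749 -0.1859 -0.005 ]
s (330, 216) [ 0.6211  0.1002 -0.005 ]
s (218, 136) [ 0.582  -0.3337  0.004 ]
s (330, 216) [0.6259 0.1045 0.    ]
s (200, 174) [ 0.7169 -0.2194  0.    ]
```

View pics/t0c.png

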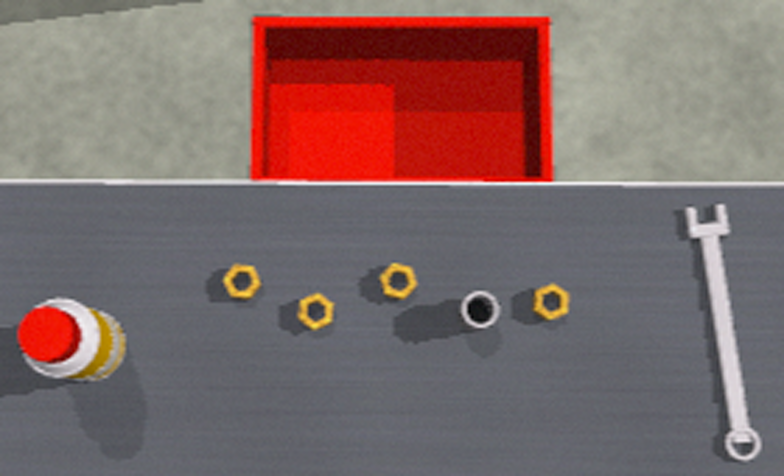

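>>> send_rows(
  dr=[
    [0,0,0.1],
    [0,0,0.2],
    [0,0,0.4],
    [0,0,0.6],
    [0,0,0.8],
    [0,0,1],
    [0,0,1],
    [0,0,1],
  ],
  xyz=[
    [-3,-2.3,0],
    [-8,-6,0],
    [-13,-9.8,0],
    [-18,-13.5,0],
    [-23,-17.3,0],
    [-28,-21,0],
    [-33,-24.8,0],
    [-37,-27.8,0],
  ],
  jaw=[25,25,25,25,25,25,25,25],
)

```text
time_s: 1.1
eef_pos: [0.4429, 0.1701, 0.2501]
eef_rot: [-0.0, 0.204, 0.979, -0.0]
wrist_force: [0.8, -0.4, -1.2]
opening: 0.25
grasp_force: 0.0
```

```bash
cat >> h.py <<'E'
from scipy.spatial.transform import Rotation as Rn
def plan(*targets,ang=None):
    o=ctrl.get_obs();w=o['eef_rot'];R=Rn.from_quat([w[1],w[2],w[3],w[0]]).as_matrix();p=o['eef_pos']
    f=-R[:,0];a=np.degrees(np.arctan2(f[1],f[0]))
    print('t',o['time_s'],'pos',p,'fwd',a,'zaxis',R[:,2],'open',o['opening'],'tip',ctrl.tip_extent,'F',o['wrist_force'])
    for t in targets: print(t,'->cm',R.T@(np.array(t)-p)*100)
    if ang is not None: print('wz',-(ang-a)/6)
E
python3 -c "
from h import *
plan((.476,.124,.25),(.476,.124,.06),(.476,.124,.024),ang=-23.5)"
```

```text
t 1.1 pos [0.4429 0.1701 0.2501] fwd -23.532845689087022 zaxis [-0. -0. -1.] open 0.2497989332663988 tip 0.019 F [ 0.7512 -0.4346 -1.1689]
(0.476, 0.124, 0.25) ->cm [-4.8745 -2.9078  0.0139]
(0.476, 0.124, 0.06) ->cm [-4.875  -2.9069 19.0139]
(0.476, 0.124, 0.024) ->cm [-4.8751 -2.9067 22.6139]
wz -0.005474281514503687
```

>>> send_rows(
  dr=[
    [0,0,0],
    [0,0,0],
    [0,0,0],
    [0,0,0],
    [0,0,0],
    [0,0,0],
    [0,0,0],
    [0,0,0],
  ],
  xyz=[
    [-2.5,-1.5,1],
    [-4.9,-2.9,4],
    [-4.9,-2.9,8.5],
    [-4.9,-2.9,13],
    [-4.9,-2.9,17],
    [-4.9,-2.9,20],
    [-4.9,-2.9,21.8],
    [-4.9,-2.9,22.4],
  ],
  jaw=[25,25,25,25,25,25,25,25],
)

```text
time_s: 2.1
eef_pos: [0.4742, 0.1261, 0.0249]
eef_rot: [-0.001, 0.203, 0.979, -0.0]
wrist_force: [0.4, 0.3, 0.9]
opening: 0.251
grasp_force: 0.0
```

```bash
python3 -c "
from h import *
plan((.5155,.107,.024),(.635,.056,.024))
a=ctrl.camera('scene')[:,:,::-1];cv2.imwrite('pics/s1.png',cv2.resize(a[80:280,200:500],None,fx=2.5,fy=2.5))"
```

```text
t 2.1 pos [0.4742 0.1261 0.0249] fwd -23.469136909541916 zaxis [-0.003  -0.0001 -1.    ] open 0.2507770269785033 tip 0.019 F [0.444  0.2772 0.8899]
(0.5155, 0.107, 0.024) ->cm [-4.5473 -0.1105  0.074 ]
(0.635, 0.056, 0.024) ->cm [-17.5397  -0.0295   0.0384]
```

View pics/s1.png

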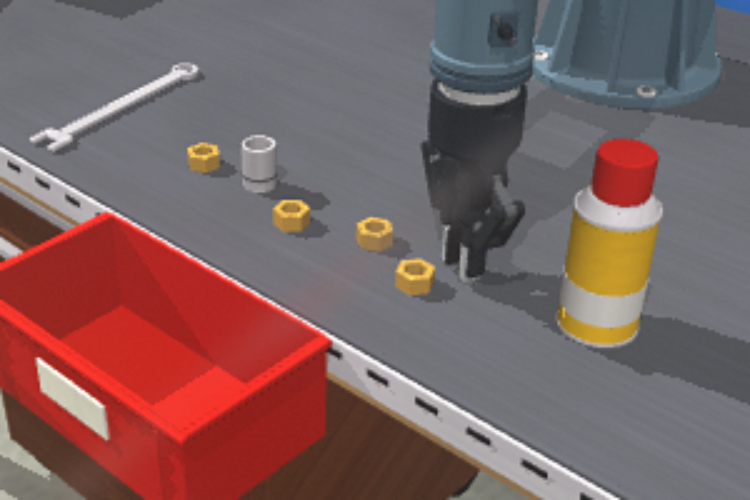

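The fingers, at crop px (462,260), stand behind nut1 at (415,277), lined up toward the bin and clear of the spray can. I'll push now.

>>> send_rows(
  dr=[
    [0,0,0],
    [0,0,0],
    [0,0,0],
    [0,0,0],
    [0,0,0],
    [0,0,0],
    [0,0,0],
    [0,0,0],
  ],
  xyz=[
    [-0.5,0,0.2],
    [-1.2,0,0.2],
    [-2,0,0.2],
    [-3,0,0.2],
    [-4,0,0.2],
    [-5,0,0.2],
    [-6,0,0.2],
    [-7,0,0.2],
  ],
  jaw=[25,25,25,25,25,25,25,25],
)

```text
time_s: 3.15
eef_pos: [0.5403, 0.098, 0.0243]
eef_rot: [-0.0, 0.203, 0.979, -0.0]
wrist_force: [-1.3, 0.9, 1.7]
opening: 0.252
grasp_force: 0.9
```

```bash
python3 -c "
from h import *
plan((.635,.056,.023))
im=ctrl.camera('scene')
for a,c,w in nuts('scene',im):
    if abs(w[1])<.22 and w[0]>.4: print(a,c,w)
for a,c,w in nuts('top',ctrl.camera('top')):
    if abs(w[1])<.22: print('top',a,c,w)
"
```

```text
t 3.15 pos [0.5403 0.098  0.0243] fwd -23.463244111618067 zaxis [-0.0001  0.     -1.    ] open 0.2517291965239064 tip 0.019 F [-1.3197  0.867   1.6727]
(0.635, 0.056, 0.023) ->cm [-10.3635  -0.0844   0.1251]
126 [281.1111 142.5476] [ 0.4996 -0.1793  0.01  ]
159 [316.0252 165.6855] [ 0.5185 -0.0387  0.01  ]
26 [344.2692 174.5   ] [0.5018 0.0337 0.01  ]
188 [345.5691 196.5851] [0.5641 0.0919 0.01  ]
top 125 [341.816 220.04 ] [ 0.5149 -0.0408  0.01  ]
top 130 [396.2    227.3923] [ 0.4964 -0.1829  0.01  ]
top 127 [312.315  230.9055] [0.4857 0.0365 0.01  ]
```

>>> send_rows(
  dr=[
    [0,0,0],
    [0,0,0],
    [0,0,0],
    [0,0,0],
    [0,0,0],
    [0,0,0],
    [0,0,0],
    [0,0,0],
  ],
  xyz=[
    [-1,-0.1,0],
    [-2.2,-0.3,0],
    [-3.4,-0.5,0],
    [-4.6,-0.7,0],
    [-5.8,-0.9,0],
    [-7,-1,0],
    [-8.2,-1,0],
    [-9.4,-1,0],
  ],
  jaw=[25,25,25,25,25,25,25,25],
)

```text
time_s: 4.25
eef_pos: [0.6228, 0.0514, 0.0243]
eef_rot: [0.0, 0.203, 0.979, -0.0]
wrist_force: [-0.3, 0.4, -0.5]
opening: 0.25
grasp_force: 0.0
```

```bash
python3 -c "
from h import *
plan((.445,.038,.08),(.445,.038,.024),ang=0)
a=ctrl.camera('top')[:,:,::-1];cv2.imwrite('pics/t2.png',cv2.resize(a[120:260,260:420],None,fx=4,fy=4))"
```

```text
t 4.25 pos [0.6228 0.0514 0.0243] fwd -23.46265978010205 zaxis [ 0.0003 -0.0001 -1.    ] open 0.24995935953229934 tip 0.019 F [-0.2892  0.3865 -0.506 ]
(0.445, 0.038, 0.08) ->cm [15.7751 -8.3049 -5.5726]
(0.445, 0.038, 0.024) ->cm [15.7766 -8.3051  0.0274]
wz -3.9104432966836753
```

View pics/t2.png

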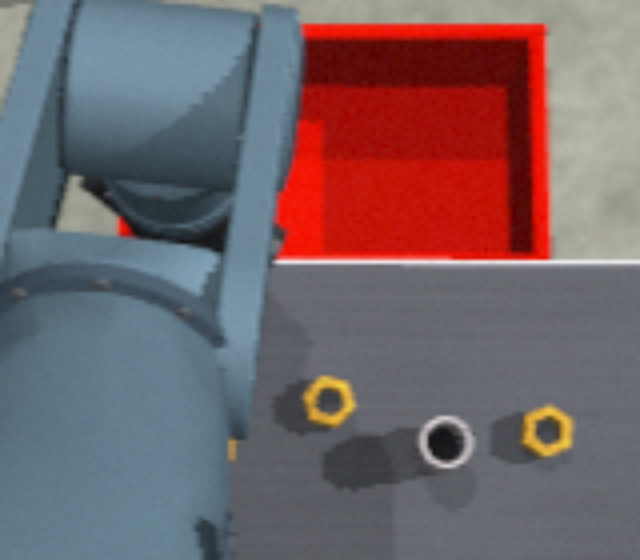

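The arm hides the left part of the bin. Nut3, nut4 and the socket are unmoved. I'll lift and go behind nut2.

>>> send_rows(
  dr=[
    [0,0,0],
    [0,0,-0.5],
    [0,0,-1.2],
    [0,0,-2.2],
    [0,0,-3.2],
    [0,0,-3.9],
    [0,0,-3.9],
    [0,0,-3.9],
  ],
  xyz=[
    [0,0,-2.5],
    [2,-1,-5.5],
    [6,-3.2,-5.6],
    [10,-5.3,-5.6],
    [14,-7.4,-5.6],
    [15.8,-8.3,-5.6],
    [15.8,-8.3,-3.5],
    [15.8,-8.3,-1],
  ],
  jaw=[25,25,25,25,25,25,25,25],
)

```text
time_s: 5.3
eef_pos: [0.4447, 0.0383, 0.0346]
eef_rot: [0.001, 0.001, 1.0, -0.0]
wrist_force: [1.0, 0.7, -0.3]
opening: 0.252
grasp_force: 0.0
```

```bash
python3 -c "
from h import *
plan((.635,.036,.024),ang=0)
im=ctrl.camera('scene')
for a,c,w in nuts('scene',im,amin=8):
    if abs(w[1])<.22 and w[0]>.4: print(a,c,w)
cv2.imwrite('pics/s3.png',cv2.resize(im[80:320,150:470,::-1],None,fx=2.5,fy=2.5))"
```

```text
t 5.3 pos [0.4447 0.0383 0.0346] fwd -0.060230602652995506 zaxis [ 0.0025 -0.0005 -1.    ] open 0.2515691460331972 tip 0.019 F [ 0.9765  0.7323 -0.3425]
(0.635, 0.036, 0.024) ->cm [-19.0233  -0.2138   1.1126]
wz -0.010038433775499251
127 [281.126  142.5906] [ 0.4998 -0.1791  0.01  ]
162 [316.0309 165.8086] [ 0.5188 -0.0383  0.01  ]
156 [349.3846 173.1282] [0.4895 0.0383 0.01  ]
```

View pics/s3.png

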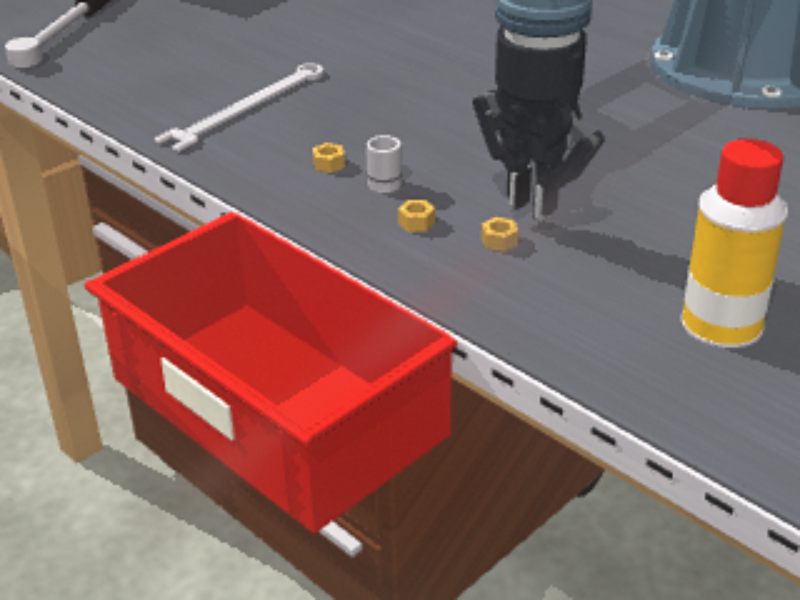

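Nut1 has left the bench top; the bin's near corner is hidden in this view, so I'll check it with the top camera. The fingers are behind nut2 (crop 500,233).

```bash
python3 -c "
from h import *
im=ctrl.camera('top')
for a,c,w in nuts('top',im,amin=6): print(a,c,w)"
```

```text
95 [305.     172.9368] [0.6415 0.0577 0.01  ]
67 [343.5821 218.4776] [ 0.5191 -0.0455  0.01  ]
130 [396.2    227.3923] [ 0.4964 -0.1829  0.01  ]
194 [236.6598 244.6649] [0.4483 0.2342 0.01  ]
196 [  1.949  275.2908] [0.364  0.8468 0.01  ]
```

>>> send_rows(
  dr=[
    [0,0,0],
    [0,0,0],
    [0,0,0],
    [0,0,0],
    [0,0,0],
    [0,0,0],
    [0,0,0],
    [0,0,0],
  ],
  xyz=[
    [0,0,0.6],
    [-0.6,0,1.1],
    [-1.6,0,1.1],
    [-2.8,0,1.1],
    [-4,0,1.1],
    [-5.2,0,1.1],
    [-6.4,-0.1,1.1],
    [-7.6,-0.1,1.1],
  ],
  jaw=[25,25,25,25,25,25,25,25],
)

```text
time_s: 6.4
eef_pos: [0.5207, 0.0373, 0.0233]
eef_rot: [-0.0, 0.001, 1.0, -0.0]
wrist_force: [-0.5, 0.1, 1.8]
opening: 0.247
grasp_force: 0.8
```

```bash
python3 -c "
from h import *
plan((.635,.036,.024))
im=ctrl.camera('scene')
for a,c,w in nuts('scene',im,amin=8):
    if abs(w[1])<.22 and w[0]>.4: print(a,c,w)"
```

```text
t 6.4 pos [0.5207 0.0373 0.0233] fwd -0.0635977697980517 zaxis [-0.0002 -0.     -1.    ] open 0.24657182272670988 tip 0.019 F [-0.4644  0.1179  1.7524]
(0.635, 0.036, 0.024) ->cm [-11.4309  -0.1209  -0.0753]
127 [281.126  142.5906] [ 0.4998 -0.1791  0.01  ]
162 [316.0309 165.8086] [ 0.5188 -0.0383  0.01  ]
180 [333.0167 183.5167] [0.546  0.0397 0.01  ]
```

Nut1 is in the bin (top px 305,173). Continuing with nut2.

>>> send_rows(
  dr=[
    [0,0,0],
    [0,0,0],
    [0,0,0],
    [0,0,0],
    [0,0,0],
    [0,0,0],
    [0,0,0],
    [0,0,0],
  ],
  xyz=[
    [-1.2,0,0],
    [-2.5,0,0],
    [-3.8,0,0],
    [-5.1,0,0],
    [-6.4,0,0],
    [-7.7,0,0],
    [-9,0,0],
    [-10.4,0,0],
  ],
  jaw=[25,25,25,25,25,25,25,25],
)

```text
time_s: 7.45
eef_pos: [0.6249, 0.0373, 0.0233]
eef_rot: [0.0, 0.001, 1.0, -0.0]
wrist_force: [0.2, 0.5, -0.5]
opening: 0.253
grasp_force: 0.0
```

```bash
python3 -c "
from h import *
plan((.474,-.039,.08),(.474,-.039,.024),ang=0)"
```

```text
t 7.45 pos [0.6249 0.0373 0.0233] fwd -0.064902399531728 zaxis [ 0.0002 -0.     -1.    ] open 0.2532418190734433 tip 0.019 F [ 0.1962  0.4611 -0.4515]
(0.474, -0.039, 0.08) ->cm [15.0793 -7.6436 -5.6727]
(0.474, -0.039, 0.024) ->cm [15.0806 -7.6434 -0.0727]
wz -0.010817066588621332
```

>>> send_rows(
  dr=[
    [0,0,0],
    [0,0,0],
    [0,0,0],
    [0,0,0],
    [0,0,0],
    [0,0,0],
    [0,0,0],
    [0,0,0],
  ],
  xyz=[
    [0,0,-2.5],
    [2,-1,-5.5],
    [6,-3,-5.7],
    [10,-5,-5.7],
    [14,-7,-5.7],
    [15.1,-7.6,-5.7],
    [15.1,-7.6,-3.5],
    [15.1,-7.6,-0.8],
  ],
  jaw=[25,25,25,25,25,25,25,25],
)

```text
time_s: 8.45
eef_pos: [0.4751, -0.0392, 0.0319]
eef_rot: [0.002, 0.001, 1.0, -0.001]
wrist_force: [0.1, -0.6, 0.4]
opening: 0.249
grasp_force: 0.0
```

```bash
python3 -c "
from h import *
plan((.635,-.039,.024),ang=0)
for n in('scene','top'):
  for a,c,w in nuts(n,ctrl.camera(n),amin=8):
    if abs(w[1])<.22 and w[0]>.4: print(n,a,c,w)"
```

```text
t 8.45 pos [ 0.4751 -0.0392  0.0319] fwd -0.08947955048545368 zaxis [ 0.0038 -0.0011 -1.    ] open 0.24902127421494621 tip 0.019 F [ 0.0567 -0.6281  0.4023]
(0.635, -0.039, 0.024) ->cm [-15.9888   0.0432   0.8499]
wz -0.01491325841424228
scene 126 [281.1111 142.5476] [ 0.4996 -0.1793  0.01  ]
scene 162 [316.0309 165.8086] [ 0.5188 -0.0383  0.01  ]
top 206 [310.5922 175.0874] [0.6357 0.0426 0.01  ]
top 130 [396.2    227.3923] [ 0.4964 -0.1829  0.01  ]
```

Nut2 is in the bin too: the two nuts show as one merged blob at top px (311,175). Now nut3.

>>> send_rows(
  dr=[
    [0,0,0],
    [0,0,0],
    [0,0,0],
    [0,0,0],
    [0,0,0],
    [0,0,0],
    [0,0,0],
    [0,0,0],
  ],
  xyz=[
    [0,0,0.5],
    [-0.6,0,0.8],
    [-1.6,0,0.8],
    [-2.8,0,0.8],
    [-4,0,0.8],
    [-5.2,0,0.8],
    [-6.4,0,0.8],
    [-7.6,0,0.8],
  ],
  jaw=[25,25,25,25,25,25,25,25],
)

```text
time_s: 9.55
eef_pos: [0.5496, -0.0386, 0.0233]
eef_rot: [-0.0, 0.001, 1.0, 0.0]
wrist_force: [-1.8, 0.1, 2.3]
opening: 0.249
grasp_force: 1.3
```

>>> send_rows(
  dr=[
    [0,0,0],
    [0,0,0],
    [0,0,0],
    [0,0,0],
    [0,0,0],
    [0,0,0],
    [0,0,0],
    [0,0,0],
  ],
  xyz=[
    [-1,0,0],
    [-2,0,0],
    [-3,0,0],
    [-4,0,0],
    [-5,0,0],
    [-6,0,0],
    [-7,0,0],
    [-7.8,0,0],
  ],
  jaw=[25,25,25,25,25,25,25,25],
)

```text
time_s: 10.55
eef_pos: [0.6276, -0.0387, 0.0232]
eef_rot: [0.0, 0.001, 1.0, -0.0]
wrist_force: [0.2, 0.9, 0.6]
opening: 0.248
grasp_force: 0.0
```

```bash
python3 -c "
from h import *
# nut4 standoff, forward angle +20 deg
f=np.array([np.cos(np.radians(20)),np.sin(np.radians(20))]);s=np.array([.498,-.181])-.045*f;e=s+.17*f;print(s,e)
plan((.625,-.06,.11),(.55,-.2,.11),(*s,.11),(*s,.03),ang=20)"
```

```text
[ 0.4557 -0.1964] [ 0.6155 -0.1382]
t 10.55 pos [ 0.6276 -0.0387  0.0232] fwd -0.05995242214768254 zaxis [ 0.0002 -0.     -1.    ] open 0.24819469177256906 tip 0.019 F [0.1649 0.915  0.568 ]
(0.625, -0.06, 0.11) ->cm [ 0.2545 -2.13   -8.679 ]
(0.55, -0.2, 0.11) ->cm [  7.7399 -16.1379  -8.6799]
(np.float64(0.4557138320646341), np.float64(-0.1963909064496551), 0.11) ->cm [ 17.1689 -15.7868  -8.6817]
(np.float64(0.4557138320646341), np.float64(-0.1963909064496551), 0.03) ->cm [ 17.1704 -15.7866  -0.6817]
wz -3.34332540369128
```

>>> send_rows(
  dr=[
    [0,0,0],
    [0,0,0],
    [0,0,-0.6],
    [0,0,-1.5],
    [0,0,-2.5],
    [0,0,-3.3],
    [0,0,-3.3],
    [0,0,-3.3],
  ],
  xyz=[
    [0,0,-4],
    [0,-2,-8.7],
    [3,-6.5,-8.7],
    [6,-11,-8.7],
    [9,-15,-8.7],
    [13,-15.8,-8.7],
    [17.2,-15.8,-8.7],
    [17.2,-15.8,-8.7],
  ],
  jaw=[25,25,25,25,25,25,25,25],
)

```text
time_s: 11.55
eef_pos: [0.4522, -0.1962, 0.1097]
eef_rot: [-0.001, -0.17, 0.985, 0.001]
wrist_force: [0.5, -0.1, 0.4]
opening: 0.25
grasp_force: 0.0
```

```bash
python3 -c "
from h import *
plan((.4557,-.1964,.024),ang=20)
for n in('scene','top'):
  for a,c,w in nuts(n,ctrl.camera(n),amin=8):
    if abs(w[1])<.22 and w[0]>.4: print(n,a,c,w)"
```

```text
t 11.55 pos [ 0.4522 -0.1962  0.1097] fwd 19.616282052788 zaxis [-0.0021  0.0014 -1.    ] open 0.25040748867793466 tip 0.019 F [ 0.4883 -0.1307  0.4277]
(0.4557, -0.1964, 0.024) ->cm [-0.3356 -0.1584  8.5728]
wz -0.06395299120199975
scene 126 [281.1111 142.5476] [ 0.4996 -0.1793  0.01  ]
scene 162 [273.7901 230.6605] [0.7427 0.0659 0.01  ]
top 206 [310.5922 175.0874] [0.6357 0.0426 0.01  ]
top 96 [339.8438 177.0312] [ 0.6307 -0.0357  0.01  ]
top 127 [396.0472 227.3465] [ 0.4965 -0.1825  0.01  ]
```

Nut3 is in the bin. Now I'll descend behind nut4 and push it diagonally inward, past the socket.

>>> send_rows(
  dr=[
    [0,0,0],
    [0,0,0],
    [0,0,0],
    [0,0,0],
    [0,0,0],
    [0,0,0],
    [0,0,0],
    [0,0,0],
  ],
  xyz=[
    [0,0,2.5],
    [0,0,5],
    [0,0,7],
    [0,0,8.3],
    [0,0,8.6],
    [-0.5,0,8.6],
    [-1,0,8.6],
    [-1.5,0,8.6],
  ],
  jaw=[25,25,25,25,25,25,25,25],
)

```text
time_s: 12.65
eef_pos: [0.4697, -0.1917, 0.025]
eef_rot: [0.001, -0.171, 0.985, -0.001]
wrist_force: [1.1, 0.7, -0.7]
opening: 0.251
grasp_force: 0.0
```

>>> send_rows(
  dr=[
    [0,0,0],
    [0,0,0],
    [0,0,0],
    [0,0,0],
    [0,0,0],
    [0,0,0],
    [0,0,0],
    [0,0,0],
  ],
  xyz=[
    [-0.5,0,0],
    [-1.2,0,0],
    [-2,0,0],
    [-3,0,0],
    [-4,0,0],
    [-5,0,0],
    [-6,0,0],
    [-7,0,0],
  ],
  jaw=[25,25,25,25,25,25,25,25],
)

```text
time_s: 13.65
eef_pos: [0.5353, -0.1676, 0.0243]
eef_rot: [-0.0, -0.171, 0.985, -0.0]
wrist_force: [-1.0, 0.6, 0.6]
opening: 0.253
grasp_force: 0.5
```

```bash
python3 -c "
from h import *
plan((.63,-.135,.024))
for n in('scene','top'):
  im=ctrl.camera(n)
  for a,c,w in nuts(n,im,amin=8):
    if abs(w[1])<.22 and w[0]>.4: print(n,a,c,w)
  if n=='scene': cv2.imwrite('pics/s4.png',cv2.resize(im[80:280,180:430,::-1],None,fx=3,fy=3))"
```

```text
t 13.65 pos [ 0.5353 -0.1676  0.0243] fwd 19.73745544608675 zaxis [-0. -0. -1.] open 0.25278035502558593 tip 0.019 F [-1.0274  0.6136  0.5891]
(0.63, -0.135, 0.024) ->cm [-10.0121  -0.1299   0.027 ]
scene 145 [269.5103 154.9034] [ 0.5602 -0.1545  0.01  ]
scene 162 [273.7901 230.6605] [0.7427 0.0659 0.01  ]
top 206 [310.5922 175.0874] [0.6357 0.0426 0.01  ]
top 96 [339.8438 177.0312] [ 0.6307 -0.0357  0.01  ]
```

View pics/s4.png

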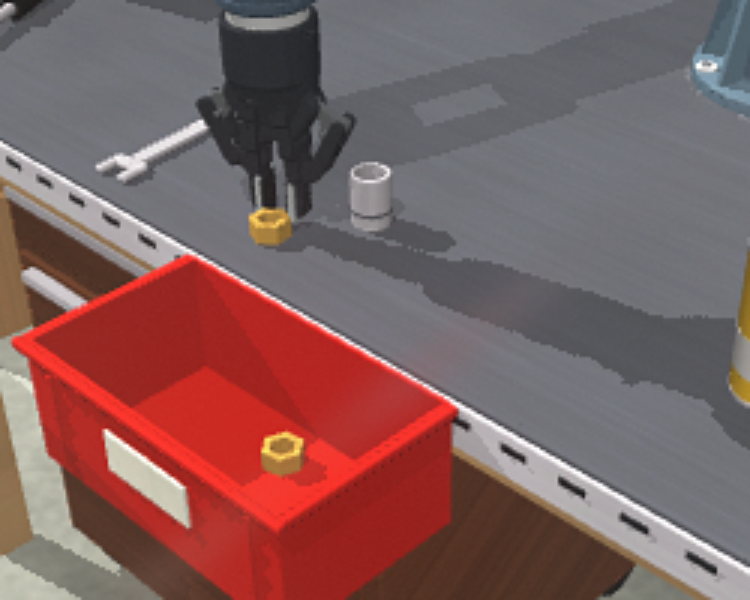

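Nut4 (crop 270,227) is ahead of the fingers and in line with the bin; the socket is untouched. Finishing the push.

>>> send_rows(
  dr=[
    [0,0,0],
    [0,0,0],
    [0,0,0],
    [0,0,0],
    [0,0,0],
    [0,0,0],
    [0,0,0],
    [0,0,0],
  ],
  xyz=[
    [-1.2,0,0],
    [-2.4,0,0],
    [-3.6,0,0],
    [-4.8,0,0],
    [-6,0,0],
    [-7.2,0,0],
    [-8.4,0,0],
    [-9.6,0,0],
  ],
  jaw=[25,25,25,25,25,25,25,25],
)

```text
time_s: 14.75
eef_pos: [0.6258, -0.1351, 0.0243]
eef_rot: [0.0, -0.171, 0.985, 0.0]
wrist_force: [0.0, 0.8, 0.3]
opening: 0.249
grasp_force: 0.0
```

>>> send_rows(
  dr=[
    [0,0,0],
    [0,0,0],
    [0,0,0],
    [0,0,0],
    [0,0,0],
    [0,0,0],
    [0,0,0],
    [0,0,0],
  ],
  xyz=[
    [0,0,-2],
    [0,0,-5],
    [0,0,-9],
    [0,0,-13],
    [5,0,-17],
    [10,0,-19],
    [15,0,-20],
    [20,0,-20],
  ],
  jaw=[25,25,25,25,25,25,25,25],
)

```text
time_s: 15.75
eef_pos: [0.4357, -0.2038, 0.2269]
eef_rot: [0.001, -0.171, 0.985, -0.002]
wrist_force: [0.4, -0.6, 0.1]
opening: 0.247
grasp_force: 0.0
```

```bash
python3 -c "
from h import *
plan()
for n in('scene','top'):
  im=ctrl.camera(n)
  for a,c,w in nuts(n,im,amin=8):
    if abs(w[1])<.22 and w[0]>.4: print(n,a,c,w)
  if n=='top': cv2.imwrite('pics/t5.png',cv2.resize(im[110:300,190:490,::-1],None,fx=2.6,fy=2.6))"
```

```text
t 15.75 pos [ 0.4357 -0.2038  0.2269] fwd 19.746426323254422 zaxis [ 0.0031 -0.0029 -1.    ] open 0.24735030976572508 tip 0.019 F [ 0.3918 -0.6321  0.0947]
scene 141 [240.4681 214.5674] [ 0.7553 -0.02    0.01  ]
scene 162 [273.7901 230.6605] [0.7427 0.0659 0.01  ]
top 97 [374.7629 172.5155] [ 0.6434 -0.1291  0.01  ]
top 207 [310.6329 175.1208] [0.6356 0.0425 0.01  ]
top 96 [339.8438 177.0312] [ 0.6307 -0.0357  0.01  ]
```

View pics/t5.png

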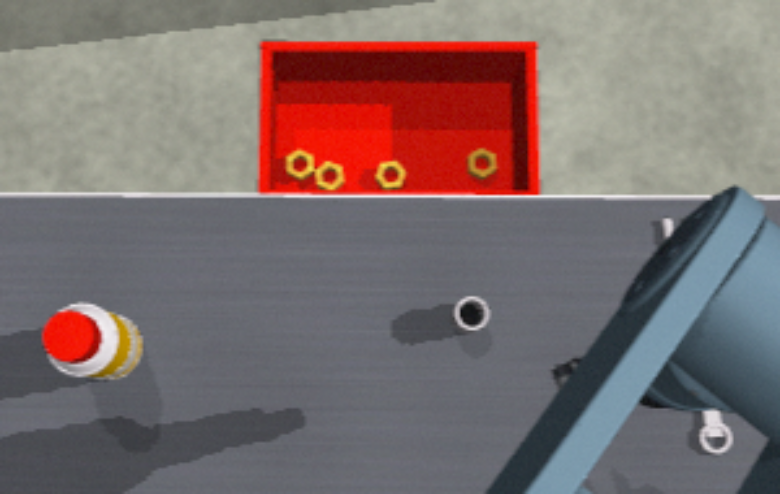

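All four nuts lie in the bin (crop px 300,163; 330,176; 391,174; 482,163). The socket, spray can and spanner are where they were, and the arm is raised clear.

```bash
python3 -c "
from bench import ctrl
print(ctrl.hand_in())"
```

```text
the job is handed in; nothing more can be done
None
```

All four nuts were slid over the far edge into the red bin. The socket, spanner and spray can are where they were, and the job was handed in at about 16 s.

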